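Pack the ink cartridge return tray and show the spouted cartridge to the inspection camera

TASK

Used ink cartridges are being packed for return: lay the loose notched separator plate squarely and centrally over the two cartridges in the cardboard tray and let go of it, then set the large flat cartridge down (do not drop it) in the middle of the plate, lengthways along it. Then take the cartridge with the spout out of the rack, leaving the other two in place, and finish while holding it still in the air before the inspection camera: spout pointing straight into the slanting lens, its tip 12 cm from the lens, not rolled to either side. Do not put it down or let go: the job ends with it in the gripper, and without moving the camera.

Things in the scene. Friction and masses are not known exactly. Their poses are not given: they have to be found in the camera images.
- tray: Fixed open cardboard tray, outside 130 mm (x) by 170 mm (y), walls 25 mm high and 5 mm thick. Origin: centre of its underside; inner floor 5 mm above it. z up, y along its long side.
- lower0: One of the two flat black cartridges lying side by side in the tray (the lower layer), 46 mm (x) by 110 mm (y), 30 mm high, 160 g; loose. Origin: centre of its underside, on the tray's floor, 27 mm from the tray's centre on the tray's -x side. Its top is 35 mm above the tray's underside, 10 mm above the tray's walls.
- lower1: The other lower cartridge, same shape, 27 mm from the tray's centre on the tray's +x side.
- plate: Loose plywood separator plate, 110 mm (x) by 150 mm (y), 10 mm thick, 110 g, flat on the counter. A finger notch 35 mm deep and 50 mm long is cut in the middle of each long edge: there it is 40 mm wide (across x), grip it there. Origin: centre of its underside; z up, y along its length. It is to lie with its length along the tray's, centre over the tray's centre, on both lower cartridges.
- large: Large flat black cartridge, 60 mm (x) by 120 mm (y), 35 mm high, about 300 g, lying on the counter; loose. Origin: centre of its underside; z up, y along its length. To be gripped across its 60 mm width.
- rack: Fixed grey plastic rack, base 100 mm (x) by 190 mm (y) by 6 mm thick, with three slots side by side at y = -60, 0 and +60 mm, each fenced 14 mm high above the base with 2 to 5 mm of play round a cartridge. Origin: centre of its underside. Three narrow black cartridges stand in it, in any order.
- spouted: Narrow black cartridge with a round white spout, standing in a rack slot: body 80 mm (x) by 26 mm (y, grip across this) by 64 mm high (z), 120 g; the spout, 16 mm in diameter and 22 mm long, sticks out of its +x end at mid height and points away from the robot in the rack. Origin: centre of the body's underside, 6 mm above the counter in the rack.
- spout_tip (a point): The centre of the end of the spout: 62 mm along x and 32 mm along z from the origin of the spouted cartridge, whose axes it shares.
- plain: Narrow black cartridge without a spout in the rack, 80 by 26 by 64 mm high; leave in place. Origin: centre of its underside.
- short: Shorter narrow black cartridge without a spout in the rack, 80 by 26 by 50 mm high; leave in place. Origin: centre of its underside.
- lens (a point): Centre of the lens's front (42 mm in diameter, white housing behind), 220 to 280 mm above the counter, 75 mm nearer than the middle of its stand (white foot 100 by 120 mm). The camera looks along this frame's -x, towards the robot and 30 degrees downward; y is level, z is camera-up. The held cartridge must have this frame's attitude: its x, y, z along these, so its spout end points 30 degrees up.
- focus (a point): The camera's focus point, in the air 120 mm in front of the lens along its view: the spout's tip belongs here. Same axes as lens.
- head (a joint): Height setting of the camera head on its post: 0 to 0.06 m, the lens is at 0.22 m plus this. Held by stiff friction; already set, leave it.
There are look-alikes about, which are no part of the job. Leave any green or red look-alike of the spouted alone.

How it is judged:
On the way, in this order (a step that is already met when the one before it is completed fails the run):
1. the separator plate lies flat, centred and square on the two lower cartridges, let go (x of plate in the frame of tray between -0.015 and 0.015 m and y of plate in the frame of tray between -0.02 and 0.02 m and z of plate in the frame of tray between 0.031 and 0.039 m and angle between the y axis of plate and the y axis of tray, either way round below 0.17 rad and angle between plate's own z axis and vertical below 0.06 rad and contact force between the fingers and plate below 0.3 N), for 0.2 s.
2. the large cartridge rests in the middle of the separator plate, lengthways, let go (all of step 1 and x of large in the frame of plate between -0.02 and 0.02 m and y of large in the frame of plate between -0.025 and 0.025 m and z of large in the frame of plate between 0.006 and 0.014 m and angle between the y axis of large and the y axis of plate, either way round below 0.2 rad and angle between large's own z axis and vertical below 0.08 rad and contact force between the fingers and large below 0.3 N), for 0.2 s.
At the end, for the whole second after the job is handed in: Spouted cartridge held still by the fingers alone, spout tip within 20 mm of the focus, x and y axes within 10 deg of the lens frame; plate flat on both lower cartridges within 15 mm of centre, 20 along, 10 deg; large one flat on the plate within 20 mm, 25 along, 11 deg; both released (all of step 2 and distance of each of lower0, lower1 from where it was at the start of the episode below 0.012 m and distance between spout_tip and focus below 0.02 m and angle between the x axis of spouted and the x axis of lens, either way round below 0.18 rad and angle between the y axis of spouted and the y axis of lens, either way round below 0.18 rad and x of spouted in the frame of lens below -0.15 m and angle between spouted's own z axis and vertical below 1 rad and contact force between the fingers and spouted above 1 N and linear speed of spouted below 0.02 m/s and angular speed of spouted below 0.15 rad/s and contact force between spouted and rack below 0.05 N and contact force between spouted and large below 0.05 N and contact force between spouted and plate below 0.05 N); the arm keeps its last pose, push and grip.
It fails at once if another cartridge of the rack is displaced by more than 25 mm (distance of any of plain, short from where it was at the start of the episode above 0.025 m).
It fails at once if the camera is pushed: its head or lens moves by more than 8 mm (distance of lens from where it was at the start of the episode above 0.008 m).
It fails at once if the large cartridge is dropped from more than 30 mm above the plate (distance of large from where it was at the start of the episode above 0.05 m and contact force between the fingers and large below 0.1 N and z of large in the frame of plate above 0.04 m).
It also fails if it takes over 59 s, if anything falls off the work surface, if the arm or the gripper's body presses on something with over 40 N, if the wrist force passes 120 N, or if a joint passes its speed limit or range.

ROBOT

A 7-joint arm with a two-finger parallel gripper is mounted at the origin on the work surface. World frame = base frame: x ahead of the robot, y to its left, z up, the work surface at z = 0. Lengths are in m, angles in rad, forces in N, time in s.
With the tool pointing down it reaches from about 0.35 to 0.9 m from the base axis. Payload 19.9 kg.
Tool frame: the origin (TCP) lies between the finger pads; the fingertips stand 25 mm ahead of it and the grasp point (between the pads) lies 6 mm ahead of it; z points along the fingers, x is the direction in which the jaws open and shut, and the axes are right-handed (so a half turn about z gives the same grasp; the last joint's range is limited). The gripper opens to 94 mm and grips with 3 to 60 N. Pads are 16 mm wide; open, the fingers measure 119 mm over their backs; the gripper's body (75 mm by 177 mm) begins 78 mm behind the grasp point.
Start: joints at [1.135, 0.417, -0.01, 1.614, 0.005, 1.111, -0.053], TCP at [0.24, -0.577, 0.23] pointing down, gripper open.
Joint ranges: [-2.81, 2.81], [-0.39, 2.02], [-1.27, 1.25], [0.06, 2.57], [-1.19, 4.33], [0.19, 2], [-2.82, 2.82]. Speed limits (rad/s): [1.89, 1.89, 2.39, 2.39, 3.01, 3.01, 3.01].

INTERFACE

Orientations are given as a unit quaternion [w, x, y, z].
In Python, from rig import bot, cams gives the robot as it stands.
- The arm moves only by the tool jog_arm, never from a script. Its argument "steps" is a list of rows, each an object with "dp": the shift along the tool's x, y, z in mm, a list of three; "yaw": the turn about the tool's z in rad. A call has 1 to 12 rows; each row shifts and turns the pose as measured when the row begins, along the tool's axes as they then stand; what a row does not reach is not made up. A row lasts 1/8 s, in which the tool goes at most 62.5 mm and 10.7 degrees, less where a joint would pass 70% of its speed; a pose out of reach is approached as far as the arm can. A call is refused whole if a number of a shift passes 62.5 or a number of a turn 0.188, either way. A call with a gripper value outside its range is refused whole. "fingers" is the gripper's target within -1 to 1 (shut at 1, half-way at 0, fully open at -1), set as the call begins (left out, the last holds). The fingers move at their own pace and stop on an object; "grip_force" is the grip in N (left out, the last holds). Time passes only in rows, so rows that do not move let the fingers close. It gives the time, the measured TCP pose, the force and the opening at its end, in the units of the state.
- bot.observe(): the state, without advancing time (a new reading comes with each control period).
- cams.capture(name): name is "scene" or "top" or "wrist"; returns the picture (480x640x3 uint8, red, green, blue); there is no depth.
- cams.camera_info(name): a dict with "K" (3x3 intrinsics, pixels), "dist" ([k1, k2, p1, p2, k3] as OpenCV has them; the pictures are not rectified), "view" (4x4, takes a point from world to camera coordinates). Camera axes: x right, y down, z forward; pixel columns grow to the right and rows downward; lengths in m; the calibration is good to about 2 mm. A picture is of the moment at which its call begins: read the wrist's pose just before it. camera_info takes no time and is no camera call; for the wrist camera it gives the pose at the moment of the call.
- bot.finish_job(): hands the job in, once; it reports no verdict.
The state is a dict: "time": time; "joints": joint angles; "joint_velocities": joint speeds; "joint_efforts": joint torques, N m; "eef_pos": TCP position; "tcp_rot": TCP orientation; "force": force on the tool from outside, world axes, zero at the start; "wrist_torque": the same for the moment, N m; "finger_gap": finger opening in m.
Only numpy, scipy, OpenCV 4.12 (cv2) and the standard library are available. Lean on these libraries where they do the work, as an engineer would, in place of code of your own. Each camera call takes 0.05 s, during which the arm holds its last target. There are 200 camera calls.

## Working session

There is one attempt and no reset: what is moved stays moved. The work goes in short steps, Python scripts to look and compute and a tool call to move; the robot and the scene stay as the last step left them, time stands still between calls to the robot, and variables do not carry over. Pictures are saved under pics/ and viewed, on a budget of 10 in all, crops included, one or two more only if the job needs it, and the job is handed in when it is done.

Besides the shell and the picture viewer there is one more tool, called after "Emit:" by a JSON object that holds its "method" and its "body", one argument or row to a line. jog_arm: Moves the arm, as the interface text tells. Its arguments: {"type":"object","properties":{"steps":{"type":"array"},"fingers":{"type":"number"},"grip_force":{"type":"number"}},"required":["steps"]}

```bash
mkdir -p pics; ls
python3 - <<'E'
from rig import bot,cams
import cv2,numpy as np
for n in("scene","top"):
    im=cams.capture(n); cv2.imwrite(f"pics/{n}0.png",im[:,:,::-1])
    i=cams.camera_info(n); print(n,np.round(i["K"],1).tolist(),np.round(i["dist"],3),np.round(i["view"],3).tolist())
print(bot.observe())
E
```

```text
pics
scene [[515.2, 0.0, 316.2], [0.0, 515.2, 234.5], [0.0, 0.0, 1.0]] [-0.125  0.     0.     0.     0.   ] [[0.107, 0.994, -0.004, 0.015], [0.737, -0.082, -0.671, -0.326], [-0.667, 0.069, -0.742, 1.791], [0.0, 0.0, 0.0, 1.0]]
top [[460.5, 0.0, 319.5], [0.0, 460.5, 239.5], [0.0, 0.0, 1.0]] [-0.033  0.     0.     0.     0.   ] [[0.004, -1.0, -0.017, -0.056], [-0.995, -0.002, -0.103, 0.61], [0.102, 0.018, -0.995, 1.142], [0.0, 0.0, 0.0, 1.0]]
{'time': 0.1, 'joints': array([ 1.1354538 ,  0.41791309, -0.01033133,  1.61413073,  0.00469856,
        1.11071047, -0.05299111]), 'joint_velocities': array([ 0.00110898, -0.001554  ,  0.00054984, -0.00129682, -0.00029188,
       -0.00037285,  0.00084505]), 'joint_efforts': array([ 3.88494271e-03, -8.52584124e+01,  6.41433187e-01, -4.26696503e+01,
       -4.87892178e-02,  1.62733987e-02, -3.73692058e-05]), 'eef_pos': array([ 0.23971853, -0.57684574,  0.22988141]), 'tcp_rot': array([-2.83893237e-04,  8.31798690e-01, -5.55077126e-01, -4.92865625e-04]), 'force': array([-0.7806171 , -0.55009771, -0.41804863]), 'wrist_torque': array([ 0.03720508,  0.01004807, -0.01107997]), 'finger_gap': 0.09345091976105524}
```

View pics/scene0.png

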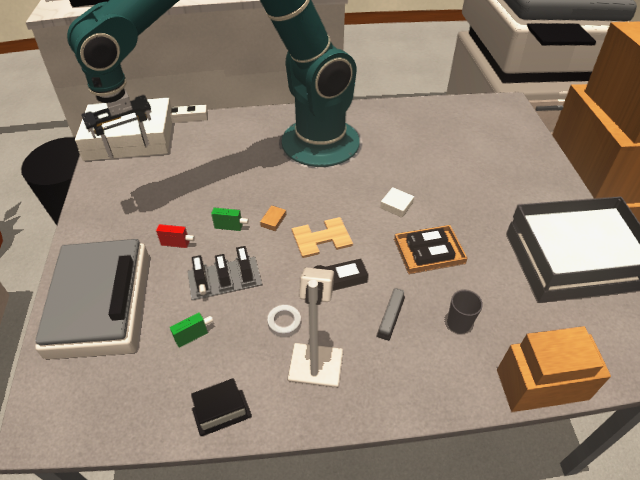

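View pics/top0.png

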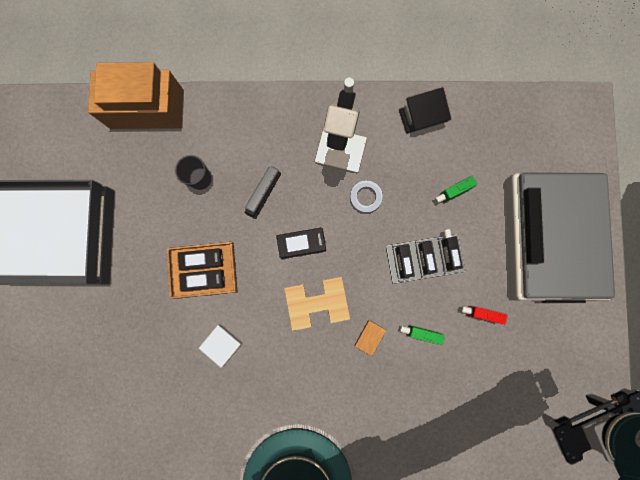

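The top view shows the tray at (202,270), plate at (317,304), large cartridge at (301,242), rack at (427,258) and inspection camera at (340,140). The spouted cartridge has two green look-alikes and one red. The black one with a white spout stands at the rack's right end, at (450,250) in top and (200,275) in scene. I'll enlarge that crop to confirm and measure in the same step.

```bash
cat > h.py <<'E'
import cv2,numpy as np
from rig import bot,cams
from scipy.spatial.transform import Rotation as R
def ray(n,uv,info=None):
    i=info or cams.camera_info(n); V=np.array(i["view"])
    p=cv2.undistortPoints(np.array(uv,float).reshape(-1,1,2),np.array(i["K"]),np.array(i["dist"])).reshape(-1,2)
    d=np.c_[p,np.ones(len(p))]@V[:3,:3]; return -V[:3,:3].T@V[:3,3],d
def onz(n,uv,z,info=None):
    o,d=ray(n,uv,info); return o+d*((z-o[2])/d[:,2])[:,None]
def tri(rs):
    A=np.zeros((3,3));b=np.zeros(3)
    for o,d in rs:
        d=d/np.linalg.norm(d);M=np.eye(3)-np.outer(d,d);A+=M;b+=M@o
    return np.linalg.solve(A,b)
def proj(n,P,info=None):
    i=info or cams.camera_info(n);V=np.array(i["view"])
    return cv2.projectPoints(np.array(P,float).reshape(-1,1,3),cv2.Rodrigues(V[:3,:3])[0],V[:3,3],np.array(i["K"]),np.array(i["dist"]))[0].reshape(-1,2)
def rect(n,mask,z,off=(0,0),info=None,close=9):
    m=cv2.morphologyEx(mask.astype(np.uint8),cv2.MORPH_CLOSE,np.ones((close,close)))
    c=max(cv2.findContours(m,cv2.RETR_EXTERNAL,cv2.CHAIN_APPROX_NONE)[0],key=cv2.contourArea).reshape(-1,2)+np.array(off)
    P=onz(n,c,z,info)[:,:2]
    (x,y),(w,h),a=cv2.minAreaRect((P*1000).astype(np.float32))
    if w<h: a-=90
    return round(x),round(y),round(max(w,h)),round(min(w,h)),round((a+90)%180-90,1) # mm, angle of long side vs x
E
python3 - <<'E'
from h import *
t=cv2.imread("pics/top0.png"); s=cv2.imread("pics/scene0.png")
a=cv2.resize(t[215:295,375:475],(500,400),interpolation=3); b=cv2.resize(s[235:305,175:275],(300,210),interpolation=3)
c=cv2.resize(t[70:180,300:380],(290,400),interpolation=3); e=cv2.resize(s[255:395,270:360],(257,400),interpolation=3)
o=np.zeros((600,800,3),np.uint8); o[:400,:500]=a; o[:400,505:795]=c;  o[400:,:260]=cv2.resize(s[235:305,175:266],(260,200),interpolation=3)
o[400:,270:530]=cv2.resize(s[255:325,285:376],(260,200),interpolation=3); o[400:,540:]=cv2.resize(t[220:280,260:338],(260,200),interpolation=3)
cv2.imwrite("pics/crop1.png",o)
hsv=cv2.cvtColor(t,cv2.COLOR_BGR2HSV); H,S,V=[hsv[...,k].astype(int) for k in range(3)]
def roi(m,x0,y0,x1,y1): return m[y0:y1,x0:x1],(x0,y0)
m,o=roi(S>90,275,270,358,335); print("plate",rect("top",m,.01,o,close=3))
m,o=roi(S>90,160,235,243,305); print("tray",rect("top",m,.025,o))
m,o=roi(V<70,270,220,335,265); print("large",rect("top",m,.035,o))
m,o=roi((V>200)&(S<60),300,120,380,180); print("foot",rect("top",m,.01,o))
print("foot corner-ish pts", onz("top",[[324,129],[367,139],[358,172],[316,163]],.01).round(3).tolist())
print("rack corners",onz("top",[[387,246],[394,283],[466,270],[460,233]],.006).round(3).tolist())
for k,(u,v) in dict(H=H).items() if 0 else []: pass
print("colors rack",hsv[280,400],hsv[262,415],"bg",hsv[300,420])
E
```

```text
plate (449, -46, 151, 110, -78.7)
tray (533, 249, 174, 130, -84.1)
large (601, -7, 119, 62, -79.9)
foot (872, -112, 135, 117, -14.0)
foot corner-ish pts [[0.908, -0.064, 0.01], [0.881, -0.178, 0.01], [0.791, -0.154, 0.01], [0.816, -0.043, 0.01]]
rack corners [[0.596, -0.228, 0.006], [0.501, -0.245, 0.006], [0.535, -0.431, 0.006], [0.631, -0.418, 0.006]]
colors rack [ 19  12 166] [ 19  13 161] bg [ 14  31 140]
```

View pics/crop1.png

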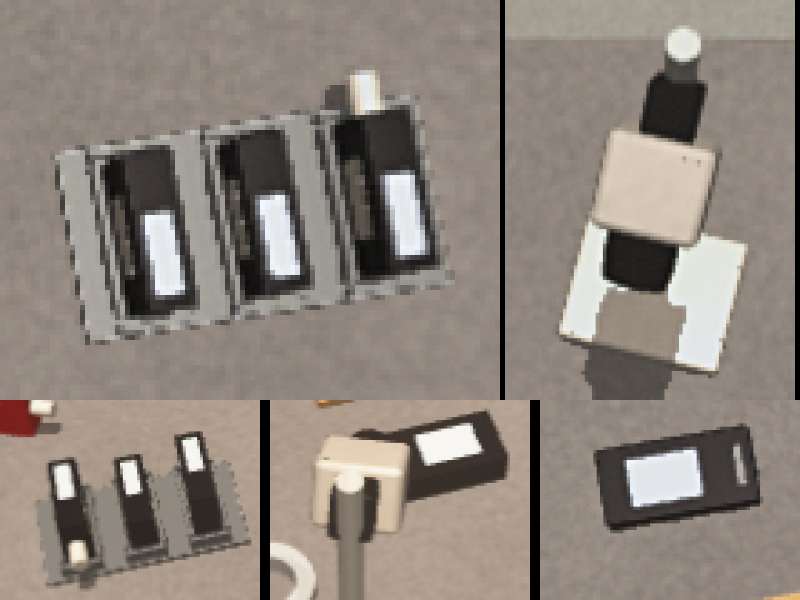

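The crop confirms it: the black cartridge with the white spout in the right-hand slot, at (450,250) in top, is the spouted one. The other two in the rack have no spout, and the green and red ones lie loose outside. Next I plan the first move, to above the plate.

```bash
cat >> h.py <<'E'
def plan(x,y,z,jaw=None,mx=60,my=.18):
    "world target mm / deg of jaw axis (mod 180) -> rows to copy"
    s=bot.observe(); p=s["eef_pos"]*1000; q=s["tcp_rot"]; M=R.from_quat([*q[1:],q[0]]).as_matrix()
    cur=np.degrees(np.arctan2(M[1,0],M[0,0])); 
    dy=0 if jaw is None else (jaw-cur+90)%180-90
    d=np.array([x,y,z])-p; yaw=-np.radians(dy)
    n=int(max(np.ceil(np.linalg.norm(d)/mx),np.ceil(abs(yaw)/my),1))
    print("now",p.round(1),"jaw",round(cur,1),"tilt",round(float(np.degrees(np.arccos(-M[2,2]))),1),"t",round(s["time"],2),"gap",round(s["finger_gap"]*1000,1),"n",n)
    out=[]
    for k in range(n):
        Mk=M@R.from_euler("z",yaw/n*k).as_matrix(); out.append({"dp":(Mk.T@d/n).round(0).astype(int).tolist(),"yaw":round(yaw/n,3)})
    import json; print(json.dumps(out))
E
python3 - <<'E'
from h import *
t=cv2.imread("pics/top0.png"); V=cv2.cvtColor(t,cv2.COLOR_BGR2HSV)[...,2]
def roi(m,x0,y0,x1,y1): return m[y0:y1,x0:x1],(x0,y0)
m,o=roi(V<75,172,246,232,294); print("lowers",rect("top",m,.035,o,close=5))
print("spouted top",onz("top",[[453.5,253]],.07).round(3),"spout",onz("top",[[448,233]],.045).round(3))
plan(449,-46,150,11)
E
```

```text
lowers (539, 248, 113, 111, -84.0)
spouted top [[ 0.574 -0.383  0.07 ]] spout [[ 0.626 -0.377  0.045]]
now [ 239.7 -576.8  229.9] jaw -67.4 tilt 0.1 t 0.1 gap 93.5 n 10
[{"dp": [-41, -40, 8], "yaw": -0.137}, {"dp": [-35, -45, 8], "yaw": -0.137}, {"dp": [-29, -49, 8], "yaw": -0.137}, {"dp": [-22, -53, 8], "yaw": -0.137}, {"dp": [-14, -55, 8], "yaw": -0.137}, {"dp": [-7, -57, 8], "yaw": -0.137}, {"dp": [1, -57, 8], "yaw": -0.137}, {"dp": [9, -56, 8], "yaw": -0.137}, {"dp": [17, -55, 8], "yaw": -0.137}, {"dp": [24, -52, 8], "yaw": -0.137}]
```

Emit:
{"method": "jog_arm", "body": {
  "steps": [
    {"dp": [-41,-40,8],"yaw": -0.137},
    {"dp": [-35,-45,8],"yaw": -0.137},
    {"dp": [-29,-49,8],"yaw": -0.137},
    {"dp": [-22,-53,8],"yaw": -0.137},
    {"dp": [-14,-55,8],"yaw": -0.137},
    {"dp": [-7,-57,8],"yaw": -0.137},
    {"dp": [1,-57,8],"yaw": -0.137},
    {"dp": [9,-56,8],"yaw": -0.137},
    {"dp": [17,-55,8],"yaw": -0.137},
    {"dp": [24,-52,8],"yaw": -0.137}
  ],
  "fingers": -1,
  "grip_force": 30
}}

```text
time: 1.35
eef_pos: [0.4427, -0.0281, 0.1466]
tcp_rot: [0.0, 0.993, 0.115, -0.0]
force: [1.4, -0.9, -0.6]
finger_gap: 0.094
```

Run:
```python
from h import *
i=cams.camera_info("wrist"); im=cams.capture("wrist"); cv2.imwrite("pics/w1.png",im[:,:,::-1])
hsv=cv2.cvtColor(im,cv2.COLOR_RGB2HSV)
print(hsv[::80,::80,1].tolist())
print("plate w",rect("wrist",hsv[...,1]>90,.01,info=i,close=3))
print(proj("wrist",[[.449,-.046,.01]],i).round(0), "cam", (-np.array(i["view"])[:3,:3].T@np.array(i["view"])[:3,3]).round(3))
plan(449,-46,150,11)
plan(449,-46,28,11)
```

```text
[[26, 27, 26, 27, 29, 25, 25, 27], [26, 28, 28, 30, 29, 28, 29, 26], [27, 30, 24, 25, 94, 74, 26, 31], [28, 25, 28, 28, 123, 34, 29, 1], [6, 30, 23, 33, 88, 84, 19, 11], [12, 13, 28, 32, 35, 17, 9, 12]]
plate w (450, -44, 153, 110, -78.3)
[[326. 270.]] cam [0.428 0.035 0.301]
now [444.2 -21.2 146.2] jaw 14.0 tilt 0.1 t 1.4 gap 93.9 n 1
[{"dp": [-1, 25, -4], "yaw": 0.052}]
now [444.2 -21.2 146.2] jaw 14.0 tilt 0.1 t 1.4 gap 93.9 n 3
[{"dp": [0, 8, 39], "yaw": 0.017}, {"dp": [0, 8, 39], "yaw": 0.017}, {"dp": [0, 8, 39], "yaw": 0.017}]
```

View pics/w1.png

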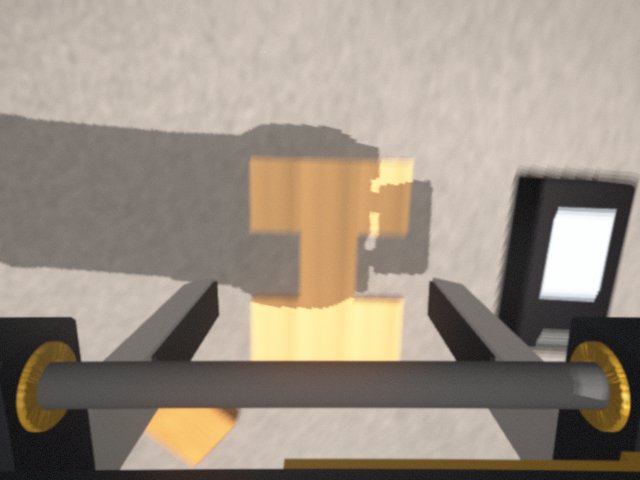

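The wrist view shows the plate ahead of the jaws, with its notches at about (300,265) and (358,265) and the large cartridge at right. It agrees with the top view to 2 mm, so I align and descend.

Emit:
{"method": "jog_arm", "body": {
  "steps": [
    {"dp": [-1,24,0],"yaw": 0.045},
    {"dp": [0,0,0],"yaw": 0},
    {"dp": [0,0,40],"yaw": 0},
    {"dp": [0,0,40],"yaw": 0},
    {"dp": [0,0,0],"yaw": 0}
  ]
}}

```text
time: 2.02
eef_pos: [0.4491, -0.0468, 0.0646]
tcp_rot: [-0.001, 0.995, 0.097, 0.0]
force: [0.5, 0.4, 0.4]
finger_gap: 0.0941
```

```bash
python3 -c "
from h import *
plan(449.5,-45,28,11.5)"
```

```text
now [449.1 -46.8  64.6] jaw 11.2 tilt 0.1 t 2.02 gap 94.1 n 1
[{"dp": [1, -2, 37], "yaw": -0.006}]
```

Emit:
{"method": "jog_arm", "body": {
  "steps": [
    {"dp": [1,-2,37],"yaw": 0},
    {"dp": [0,0,0],"yaw": 0}
  ]
}}

```text
time: 2.28
eef_pos: [0.4509, -0.0459, 0.0297]
tcp_rot: [-0.0, 0.995, 0.096, 0.001]
force: [0.4, -1.2, 0.9]
finger_gap: 0.0937
```

Emit:
{"method": "jog_arm", "body": {
  "steps": [
    {"dp": [0,0,0],"yaw": 0},
    {"dp": [0,0,0],"yaw": 0},
    {"dp": [0,0,0],"yaw": 0},
    {"dp": [0,0,0],"yaw": 0},
    {"dp": [0,0,0],"yaw": 0}
  ],
  "fingers": 1,
  "grip_force": 30
}}

```text
time: 2.9
eef_pos: [0.4534, -0.047, 0.0349]
tcp_rot: [0.001, 0.995, 0.095, 0.004]
force: [-0.1, 0.2, 0.5]
finger_gap: 0.0473
```

Emit:
{"method": "jog_arm", "body": {
  "steps": [
    {"dp": [0,0,-40],"yaw": 0},
    {"dp": [0,0,-60],"yaw": 0},
    {"dp": [0,0,0],"yaw": 0}
  ]
}}

```text
time: 3.28
eef_pos: [0.4522, -0.0463, 0.1374]
tcp_rot: [0.0, 0.995, 0.096, 0.003]
force: [-0.8, 0.6, -0.1]
finger_gap: 0.0175
```

```bash
python3 -c "
from h import *
plan(536,248.5,130,6)"
```

```text
now [452.2 -46.3 137.4] jaw 11.0 tilt 0.4 t 3.27 gap 17.5 n 6
[{"dp": [23, -46, 1], "yaw": 0.015}, {"dp": [22, -46, 1], "yaw": 0.015}, {"dp": [22, -46, 1], "yaw": 0.015}, {"dp": [21, -47, 1], "yaw": 0.015}, {"dp": [20, -47, 1], "yaw": 0.015}, {"dp": [20, -47, 1], "yaw": 0.015}]
```

The fingers need longer to close, about 75 mm/s. I'll reopen, go back down and close fully.

Emit:
{"method": "jog_arm", "body": {
  "steps": [
    {"dp": [0,0,0],"yaw": 0},
    {"dp": [-2,0,20],"yaw": 0},
    {"dp": [0,0,20],"yaw": 0},
    {"dp": [0,0,20],"yaw": 0},
    {"dp": [0,0,0],"yaw": 0}
  ],
  "fingers": -0.4
}}

```text
time: 3.9
eef_pos: [0.4484, -0.0465, 0.0724]
tcp_rot: [-0.0, 0.995, 0.096, 0.001]
force: [0.5, 0.2, 0.5]
finger_gap: 0.0633
```

Run:
```python
from h import *
i=cams.camera_info("wrist"); im=cams.capture("wrist")
hsv=cv2.cvtColor(im,cv2.COLOR_RGB2HSV)
t=cv2.cvtColor(cams.capture("top"),cv2.COLOR_RGB2HSV)
print("plate top",rect("top",(t[270:335,275:358,1]>90),.01,(275,270),close=3))
plan(450,-45,27,11.5)
```

```text
plate top (438, -30, 179, 153, -83.9)
now [449.4 -46.6  73.9] jaw 11.0 tilt 0.2 t 4.0 gap 65.0 n 1
[{"dp": [1, -1, 47], "yaw": -0.009}]
```

Emit:
{"method": "jog_arm", "body": {
  "steps": [
    {"dp": [1,-1,47],"yaw": 0},
    {"dp": [0,0,3],"yaw": 0}
  ]
}}

```text
time: 4.25
eef_pos: [0.4536, -0.0458, 0.0256]
tcp_rot: [0.001, 0.995, 0.096, 0.005]
force: [-1.1, 0.8, 2.2]
finger_gap: 0.066
```

Emit:
{"method": "jog_arm", "body": {
  "steps": [
    {"dp": [0,0,1],"yaw": 0},
    {"dp": [0,0,0],"yaw": 0},
    {"dp": [0,0,0],"yaw": 0},
    {"dp": [0,0,0],"yaw": 0}
  ],
  "fingers": 1
}}

```text
time: 4.75
eef_pos: [0.4525, -0.0465, 0.0265]
tcp_rot: [0.002, 0.995, 0.095, 0.003]
force: [-0.5, 0.1, -1.0]
finger_gap: 0.0396
```

Emit:
{"method": "jog_arm", "body": {
  "steps": [
    {"dp": [0,0,0],"yaw": 0},
    {"dp": [0,0,-40],"yaw": 0},
    {"dp": [0,0,-60],"yaw": 0},
    {"dp": [23,-46,0],"yaw": 0.015},
    {"dp": [22,-46,0],"yaw": 0.015},
    {"dp": [22,-46,0],"yaw": 0.015},
    {"dp": [21,-47,0],"yaw": 0.015},
    {"dp": [20,-47,0],"yaw": 0.015},
    {"dp": [20,-46,0],"yaw": 0.015},
    {"dp": [0,0,0],"yaw": 0}
  ]
}}

```text
time: 6.0
eef_pos: [0.5402, 0.2549, 0.1304]
tcp_rot: [0.001, 0.999, 0.045, 0.004]
force: [-0.7, -0.8, -1.1]
finger_gap: 0.0394
```

Run:
```python
from h import *
for k in range(1):
    i=cams.camera_info("wrist"); im=cams.capture("wrist"); cv2.imwrite("pics/w2.png",im[:,:,::-1])
plan(536,248.5,110,6)
```

```text
now [540.2 252.6 130.2] jaw 5.1 tilt 0.5 t 6.05 gap 39.3 n 1
[{"dp": [-5, 4, 20], "yaw": -0.016}]
```

View pics/w2.png

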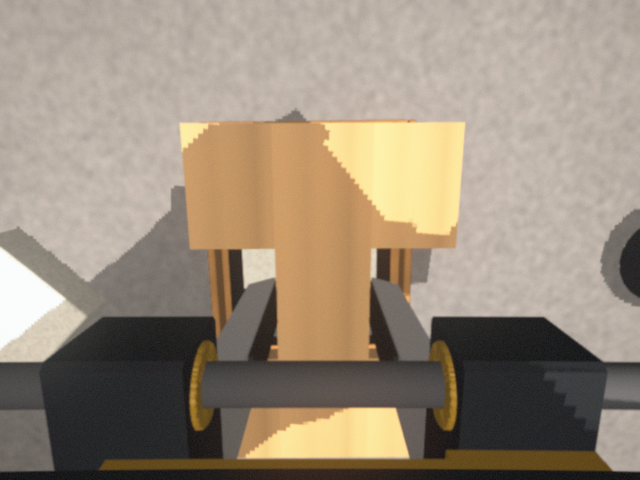

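The plate is held square at 39 mm. Through the notches the tray's outer walls show at u≈209 and 410 on row 270, so I use those to check the centring.

Run:
```python
from h import *
i=cams.camera_info("wrist")
P=onz("wrist",[[209.5,270],[410.5,270]],.025,i)[:,:2]*1000
print(P.round(1),np.linalg.norm(P[0]-P[1]))
a=np.radians(6); ex=np.array([np.cos(a),np.sin(a)]); tc=np.array([536,248.5])
print("mid along tray x rel. guess",((P.mean(0)-tc)@ex).round(1), "tcp",((bot.observe()["eef_pos"][:2]*1000-tc)@ex).round(1))
# plate as seen, top face z = tcp z - ~.02
z=bot.observe()["eef_pos"][2]-.0165
Q=onz("wrist",[[181,124],[465,123],[190,248],[457,248]],z,i)[:,:2]*1000
ey=np.array([-ex[1],ex[0]]); print("plate end/notch x,y rel tcp",((Q-bot.observe()["eef_pos"][:2]*1000)@np.c_[ex,ey]).round(1))
plan(536,248.5,66,6)
```

```text
[[469.8 236. ]
 [597.6 247.1]] 128.25045492414517
mid along tray x rel. guess -3.0 tcp 4.6
plate end/notch x,y rel tcp [[-53.7  75.3]
 [ 56.1  74. ]
 [-54.7  26.1]
 [ 56.   24.2]]
now [540.2 252.6 130.2] jaw 5.1 tilt 0.5 t 6.05 gap 39.3 n 2
[{"dp": [-3, 2, 32], "yaw": -0.008}, {"dp": [-3, 2, 32], "yaw": -0.008}]
```

Emit:
{"method": "jog_arm", "body": {
  "steps": [
    {"dp": [-5,4,20],"yaw": -0.008},
    {"dp": [0,0,28],"yaw": 0},
    {"dp": [0,0,8],"yaw": 0},
    {"dp": [0,0,0],"yaw": 0}
  ]
}}

```text
time: 6.55
eef_pos: [0.5364, 0.2435, 0.0734]
tcp_rot: [0.003, 0.999, 0.047, 0.004]
force: [-0.4, -0.2, -1.2]
finger_gap: 0.04
```

```bash
python3 -c "
from h import *
plan(535,248,61.5,6)"
```

```text
now [536.4 243.5  73.4] jaw 5.4 tilt 0.6 t 6.55 gap 40.0 n 1
[{"dp": [-1, -5, 12], "yaw": -0.011}]
```

Emit:
{"method": "jog_arm", "body": {
  "steps": [
    {"dp": [-1,-5,9],"yaw": -0.01},
    {"dp": [0,0,3],"yaw": 0},
    {"dp": [0,0,0],"yaw": 0}
  ]
}}

```text
time: 6.92
eef_pos: [0.5358, 0.2487, 0.0623]
tcp_rot: [0.003, 0.999, 0.052, 0.005]
force: [0.2, -0.1, -1.5]
finger_gap: 0.0396
```

Emit:
{"method": "jog_arm", "body": {
  "steps": [
    {"dp": [0,0,3],"yaw": 0},
    {"dp": [0,0,0],"yaw": 0}
  ]
}}

```text
time: 7.18
eef_pos: [0.5362, 0.2492, 0.061]
tcp_rot: [0.003, 0.999, 0.052, 0.006]
force: [-0.5, 0.3, -0.7]
finger_gap: 0.0395
```

Emit:
{"method": "jog_arm", "body": {
  "steps": [
    {"dp": [0,0,0],"yaw": 0},
    {"dp": [0,0,0],"yaw": 0},
    {"dp": [0,0,0],"yaw": 0},
    {"dp": [0,0,-50],"yaw": 0},
    {"dp": [0,0,-60],"yaw": 0},
    {"dp": [0,0,0],"yaw": 0}
  ],
  "fingers": -0.3
}}

```text
time: 7.92
eef_pos: [0.5347, 0.2498, 0.1737]
tcp_rot: [0.003, 0.999, 0.052, 0.006]
force: [0.5, -0.8, 0.1]
finger_gap: 0.0609
```

Run:
```python
from h import *
i=cams.camera_info("wrist"); im=cams.capture("wrist"); cv2.imwrite("pics/w3.png",im[:,:,::-1])
plan(601,-7,130,10)
```

```text
now [533.9 249.  171.4] jaw 6.0 tilt 0.6 t 7.97 gap 61.2 n 5
[{"dp": [8, 52, 9], "yaw": -0.014}, {"dp": [7, 52, 9], "yaw": -0.014}, {"dp": [6, 52, 9], "yaw": -0.014}, {"dp": [6, 53, 9], "yaw": -0.014}, {"dp": [5, 53, 9], "yaw": -0.014}]
```

View pics/w3.png

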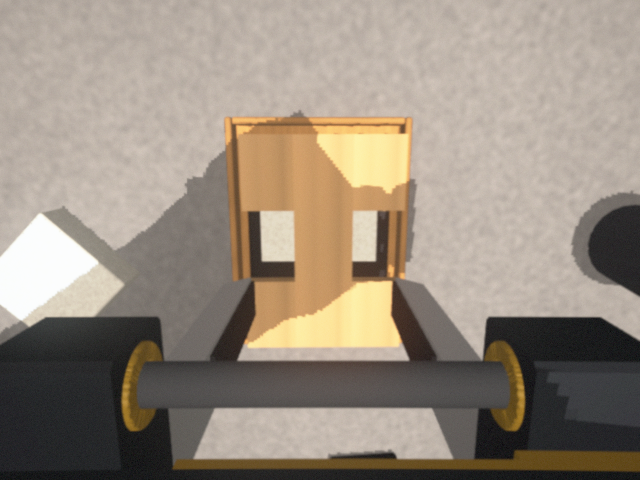

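The plate lies on both cartridges inside the tray outline. Plate corners are at about (238,133) and (411,133), and tray corners at (225,118) and (411,118). I'll work out the offset and plan the next leg.

Run:
```python
from h import *
i=cams.camera_info("wrist")
a=np.radians(6); E=np.array([[np.cos(a),-np.sin(a)],[np.sin(a),np.cos(a)]])
print("plate",(onz("wrist",[[238,134],[411.5,134],[248,347],[400,347]],.045,i)[:,:2]*1000@E).round(1).tolist())
print("tray",(onz("wrist",[[224.5,118],[412,118],[232.5,278],[406,278]],.025,i)[:,:2]*1000@E).round(1).tolist())
print("tcp guess tray",(np.array([536,248.5])@E).round(1))
```

```text
plate [[503.5, 265.5], [614.6, 265.5], [503.7, 117.1], [613.5, 116.6]]
tray [[491.2, 276.5], [618.7, 276.5], [490.8, 162.9], [619.8, 162.4]]
tcp guess tray [559.  191.1]
```

Emit:
{"method": "jog_arm", "body": {
  "steps": [
    {"dp": [8,52,0],"yaw": -0.014},
    {"dp": [7,52,6],"yaw": -0.014},
    {"dp": [6,52,6],"yaw": -0.014},
    {"dp": [6,53,6],"yaw": -0.014},
    {"dp": [5,53,6],"yaw": -0.014},
    {"dp": [0,0,0],"yaw": 0}
  ],
  "fingers": -1
}}

```text
time: 8.72
eef_pos: [0.5993, -0.0151, 0.1414]
tcp_rot: [0.003, 0.996, 0.089, -0.001]
force: [0.3, 0.5, 0.7]
finger_gap: 0.0937
```

Run:
```python
from h import *
i=cams.camera_info("wrist"); im=cams.capture("wrist"); cv2.imwrite("pics/w4.png",im[:,:,::-1])
print(proj("wrist",[[.601,-.007,.035],[.601+.059+.005,-.007,.035]],i).round())
plan(601,-7,120,10)
```

```text
[[328. 242.]
 [427. 259.]]
now [598.9 -12.3 141.7] jaw 10.4 tilt 0.3 t 8.78 gap 94.3 n 1
[{"dp": [3, -5, 22], "yaw": 0.006}]
```

View pics/w4.png

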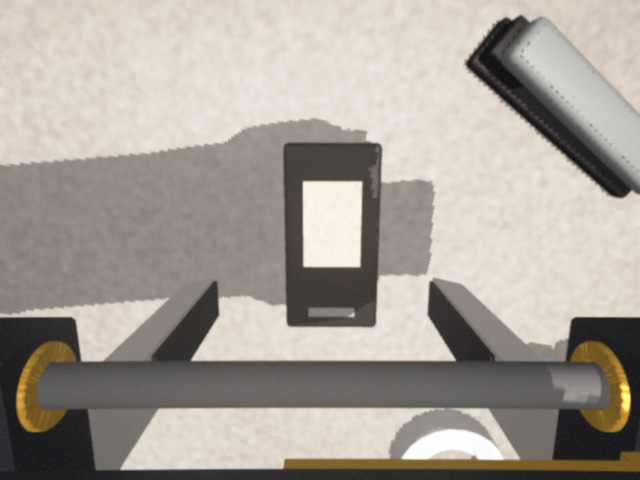

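The plate came out 4 mm off in x and 0 in y. The large cartridge appears at (332,235), square to the jaws, so its centre is about (603,-4) mm. I descend and grip it.

Emit:
{"method": "jog_arm", "body": {
  "steps": [
    {"dp": [4,-8,30],"yaw": 0},
    {"dp": [0,0,30],"yaw": 0},
    {"dp": [0,0,30],"yaw": 0},
    {"dp": [0,0,0],"yaw": 0}
  ]
}}

```text
time: 9.28
eef_pos: [0.5994, 0.0019, 0.0476]
tcp_rot: [0.001, 0.996, 0.093, -0.002]
force: [-0.3, 0.3, 0.5]
finger_gap: 0.0943
```

```bash
python3 -c "
from h import *
plan(603,-4,29,10)"
```

```text
now [599.4   1.9  47.6] jaw 10.7 tilt 0.2 t 9.28 gap 94.3 n 1
[{"dp": [2, 6, 19], "yaw": 0.012}]
```

Emit:
{"method": "jog_arm", "body": {
  "steps": [
    {"dp": [2,6,18],"yaw": 0.01},
    {"dp": [0,0,0],"yaw": 0}
  ]
}}

```text
time: 9.52
eef_pos: [0.6031, -0.0028, 0.0299]
tcp_rot: [0.001, 0.996, 0.088, -0.001]
force: [0.4, -0.2, 0.9]
finger_gap: 0.094
```

Emit:
{"method": "jog_arm", "body": {
  "steps": [
    {"dp": [0,0,0],"yaw": 0},
    {"dp": [0,0,0],"yaw": 0},
    {"dp": [0,0,0],"yaw": 0},
    {"dp": [0,0,0],"yaw": 0},
    {"dp": [0,0,0],"yaw": 0}
  ],
  "fingers": 1,
  "grip_force": 40
}}

```text
time: 10.15
eef_pos: [0.6039, -0.0027, 0.0318]
tcp_rot: [0.001, 0.996, 0.088, 0.0]
force: [1.3, -0.0, -3.1]
finger_gap: 0.0596
```

```bash
python3 -c "
from h import *
plan(536,248.5,150,5.9)"
```

```text
now [603.9  -2.7  31.8] jaw 10.1 tilt 0.2 t 10.15 gap 59.6 n 5
[{"dp": [-5, -52, -24], "yaw": 0.015}, {"dp": [-5, -52, -24], "yaw": 0.015}, {"dp": [-6, -52, -24], "yaw": 0.015}, {"dp": [-7, -52, -24], "yaw": 0.015}, {"dp": [-8, -51, -24], "yaw": 0.015}]
```

Emit:
{"method": "jog_arm", "body": {
  "steps": [
    {"dp": [0,0,-40],"yaw": 0},
    {"dp": [0,0,-50],"yaw": 0},
    {"dp": [-5,-52,-10],"yaw": 0.015},
    {"dp": [-5,-52,-10],"yaw": 0.015},
    {"dp": [-6,-52,0],"yaw": 0.015},
    {"dp": [-7,-52,0],"yaw": 0.015},
    {"dp": [-8,-45,0],"yaw": 0.015},
    {"dp": [0,0,0],"yaw": 0}
  ]
}}

```text
time: 11.15
eef_pos: [0.5329, 0.2498, 0.1433]
tcp_rot: [0.001, 0.999, 0.048, -0.001]
force: [0.5, -0.9, -4.9]
finger_gap: 0.0598
```

```bash
python3 -c "
from h import *
plan(536,248.5,95,5.9)"
```

```text
now [532.9 249.8 143.3] jaw 5.5 tilt 0.2 t 11.15 gap 59.8 n 1
[{"dp": [3, 2, 48], "yaw": -0.006}]
```

Emit:
{"method": "jog_arm", "body": {
  "steps": [
    {"dp": [2,1,25],"yaw": 0},
    {"dp": [0,0,22],"yaw": 0},
    {"dp": [0,0,0],"yaw": 0}
  ]
}}

```text
time: 11.52
eef_pos: [0.5352, 0.2473, 0.0949]
tcp_rot: [0.002, 0.999, 0.048, -0.001]
force: [0.7, 0.1, -3.5]
finger_gap: 0.0599
```

```bash
python3 -c "
from h import *
plan(536,248.5,78,5.9)"
```

```text
now [535.2 247.3  94.9] jaw 5.5 tilt 0.3 t 11.53 gap 59.9 n 1
[{"dp": [1, -1, 17], "yaw": -0.006}]
```

Emit:
{"method": "jog_arm", "body": {
  "steps": [
    {"dp": [0,-1,12],"yaw": -0.006},
    {"dp": [0,0,5],"yaw": 0},
    {"dp": [0,0,2],"yaw": 0},
    {"dp": [0,0,0],"yaw": 0}
  ]
}}

```text
time: 12.02
eef_pos: [0.5363, 0.2479, 0.0772]
tcp_rot: [0.002, 0.999, 0.051, -0.0]
force: [-0.1, -0.5, -4.4]
finger_gap: 0.0599
```

Emit:
{"method": "jog_arm", "body": {
  "steps": [
    {"dp": [0,0,3],"yaw": 0},
    {"dp": [0,0,2],"yaw": 0}
  ]
}}

```text
time: 12.28
eef_pos: [0.5365, 0.2482, 0.0763]
tcp_rot: [0.002, 0.999, 0.051, 0.0]
force: [-15.2, -10.0, 34.6]
finger_gap: 0.0601
```

Emit:
{"method": "jog_arm", "body": {
  "steps": [
    {"dp": [0,0,-1],"yaw": 0},
    {"dp": [0,0,0],"yaw": 0},
    {"dp": [0,0,0],"yaw": 0},
    {"dp": [0,0,-50],"yaw": 0},
    {"dp": [0,0,-60],"yaw": 0},
    {"dp": [0,0,0],"yaw": 0}
  ],
  "fingers": -0.75
}}

```text
time: 13.02
eef_pos: [0.5368, 0.2492, 0.1909]
tcp_rot: [0.002, 0.999, 0.051, 0.001]
force: [-1.6, -0.5, -0.6]
finger_gap: 0.0824
```

Run:
```python
from h import *
i=cams.camera_info("wrist"); im=cams.capture("wrist"); cv2.imwrite("pics/w5.png",im[:,:,::-1])
V=im.max(2); m=(V<75)[100:300,150:480]
o=cv2.findContours(cv2.morphologyEx(m.astype(np.uint8),cv2.MORPH_CLOSE,np.ones((5,5))),0,1)[0]
for c in o:
    if cv2.contourArea(c)>2000: print(cv2.boundingRect(c))
print("large corners predicted",proj("wrist",[[.536,.2485,.08]],i).round())
plan(574,-385,180,-80)
```

```text
(102, 65, 103, 135)
large corners predicted [[322. 253.]]
now [535.9 248.4 188.5] jaw 5.8 tilt 0.3 t 13.07 gap 82.6 n 11
[{"dp": [-2, 58, 1], "yaw": 0.136}, {"dp": [5, 57, 1], "yaw": 0.136}, {"dp": [13, 56, 1], "yaw": 0.136}, {"dp": [21, 54, 1], "yaw": 0.136}, {"dp": [28, 51, 1], "yaw": 0.136}, {"dp": [34, 46, 1], "yaw": 0.136}, {"dp": [40, 41, 1], "yaw": 0.136}, {"dp": [46, 35, 1], "yaw": 0.136}, {"dp": [50, 29, 1], "yaw": 0.136}, {"dp": [53, 22, 1], "yaw": 0.136}, {"dp": [56, 14, 1], "yaw": 0.136}]
```

View pics/w5.png

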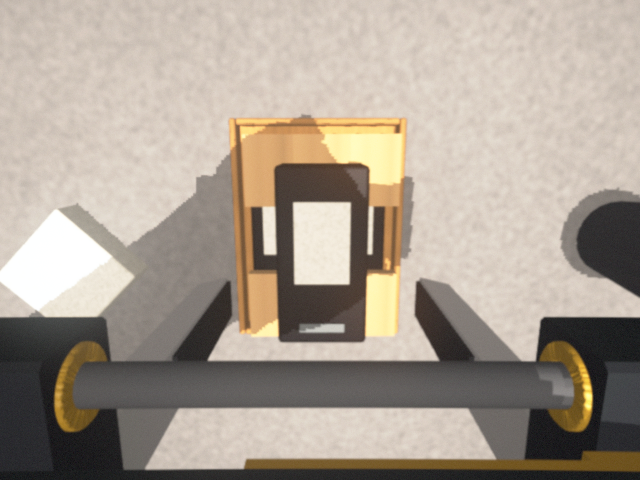

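The large cartridge sits centred and square on the plate, at (322,252) as predicted. Next I swing over to the rack with the jaws narrowed to about 50 mm, to clear the neighbouring cartridges.

Emit:
{"method": "jog_arm", "body": {
  "steps": [
    {"dp": [-2,58,1],"yaw": 0.136},
    {"dp": [5,57,1],"yaw": 0.136},
    {"dp": [13,56,1],"yaw": 0.136},
    {"dp": [21,54,1],"yaw": 0.136},
    {"dp": [28,51,1],"yaw": 0.136},
    {"dp": [34,46,1],"yaw": 0.136},
    {"dp": [40,41,1],"yaw": 0.136},
    {"dp": [46,35,1],"yaw": 0.136},
    {"dp": [50,29,1],"yaw": 0.136},
    {"dp": [53,22,1],"yaw": 0.136},
    {"dp": [54,14,1],"yaw": 0.136},
    {"dp": [0,0,0],"yaw": 0}
  ],
  "fingers": -0.06
}}

```text
time: 14.58
eef_pos: [0.5542, -0.4039, 0.1627]
tcp_rot: [0.008, 0.751, -0.661, -0.007]
force: [0.3, 0.9, -0.0]
finger_gap: 0.0495
```

Run:
```python
from h import *
i=cams.camera_info("wrist"); im=cams.capture("wrist"); cv2.imwrite("pics/w6.png",im[:,:,::-1])
plan(574,-385,180,-80)
t=cams.capture("top"); cv2.imwrite("pics/top1.png",t[:,:,::-1])
s=cams.capture("scene"); cv2.imwrite("pics/scene1.png",s[:,:,::-1])
print(np.array(i["view"]).round(4).tolist())
```

```text
now [ 555.  -401.2  162.7] jaw -82.5 tilt 1.2 t 14.62 gap 50.0 n 1
[{"dp": [-14, -21, -18], "yaw": -0.043}]
[[0.1267, -0.9919, -0.0014, -0.4704], [-0.9612, -0.1231, 0.247, 0.4709], [-0.2452, -0.03, -0.969, 0.4463], [0.0, 0.0, 0.0, 1.0]]
```

View pics/w6.png

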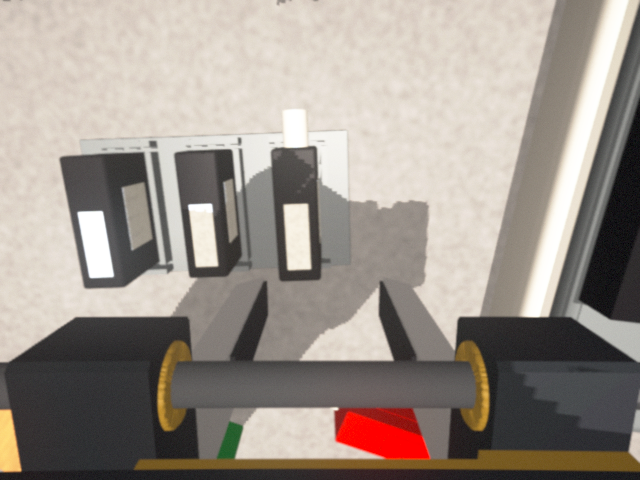

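The spouted cartridge appears at (272–320, 148–280) with its white spout at (295,125), between the open fingers. I get its pose from these points.

Run:
```python
from h import *
i=dict(cams.camera_info("wrist"))
# view at time of picture
i["view"]=[[0.1267,-0.9919,-0.0014,-0.4704],[-0.9612,-0.1231,0.247,0.4709],[-0.2452,-0.03,-0.969,0.4463],[0,0,0,1]]
V=np.array(i["view"]);print("cam",(-V[:3,:3].T@V[:3,3]).round(3))
P=onz("wrist",[[272.5,148],[317.5,148],[279.5,280],[320.5,279]],.07,i)[:,:2]*1000
print(P.round(0).tolist(),P.mean(0).round(0),"len",np.linalg.norm(P[0]-P[2]).round(),"w",np.linalg.norm(P[0]-P[1]).round(),np.linalg.norm(P[2]-P[3]).round())
d=P[:2].mean(0)-P[2:].mean(0); print("yaw",np.degrees(np.arctan2(d[1],d[0])).round(1))
T=onz("wrist",[[295,110]],.046,i)[0]*1000; print("tip",T.round())
plan(574,-388,120,-80)
# camera head in both views
for n in("top","scene"):
    im=cv2.imread(f"pics/{n}0.png")
```

```text
cam [ 0.622 -0.395  0.315]
[[613.0, -367.0], [616.0, -393.0], [535.0, -379.0], [539.0, -404.0]] [ 576. -386.] len 79.0 w 25.0 25.0
yaw 8.6
tip [ 636. -376.   46.]
now [ 556.4 -398.3  163.8] jaw -82.2 tilt 1.1 t 14.72 gap 49.8 n 1
[{"dp": [-8, -20, 43], "yaw": -0.038}]
```

Emit:
{"method": "jog_arm", "body": {
  "steps": [
    {"dp": [-10,-22,20],"yaw": -0.02},
    {"dp": [0,0,20],"yaw": 0},
    {"dp": [0,0,0],"yaw": 0}
  ]
}}

```text
time: 15.1
eef_pos: [0.5771, -0.3814, 0.122]
tcp_rot: [0.006, 0.762, -0.647, -0.008]
force: [-0.5, -0.2, 0.6]
finger_gap: 0.0496
```

```bash
python3 -c "
from h import *
plan(578,-386,60,-80.5)"
```

```text
now [ 577.1 -381.4  122. ] jaw -80.7 tilt 1.2 t 15.1 gap 49.6 n 2
[{"dp": [2, -1, 31], "yaw": -0.002}, {"dp": [2, -1, 31], "yaw": -0.002}]
```

Emit:
{"method": "jog_arm", "body": {
  "steps": [
    {"dp": [4,0,10],"yaw": 0},
    {"dp": [0,0,25],"yaw": 0},
    {"dp": [0,-1,25],"yaw": 0},
    {"dp": [0,0,0],"yaw": 0}
  ]
}}

```text
time: 15.6
eef_pos: [0.5772, -0.3872, 0.062]
tcp_rot: [0.006, 0.762, -0.648, -0.006]
force: [0.6, -0.2, 0.3]
finger_gap: 0.0498
```

Emit:
{"method": "jog_arm", "body": {
  "steps": [
    {"dp": [0,0,0],"yaw": 0},
    {"dp": [0,0,0],"yaw": 0},
    {"dp": [0,0,0],"yaw": 0},
    {"dp": [0,0,0],"yaw": 0}
  ],
  "fingers": 1,
  "grip_force": 12
}}

```text
time: 16.1
eef_pos: [0.578, -0.3881, 0.0652]
tcp_rot: [0.006, 0.762, -0.648, -0.005]
force: [-0.6, 1.6, -0.6]
finger_gap: 0.0257
```

```bash
python3 -c "
from h import *
plan(578,-386,60,-80.5)
i=cams.camera_info('wrist');print(np.round(i['view'],4).tolist())
cv2.imwrite('pics/w7.png',cams.capture('wrist')[:,:,::-1])"
```

```text
now [ 578.  -388.1   65.2] jaw -80.8 tilt 0.9 t 16.1 gap 25.7 n 1
[{"dp": [-2, 0, 5], "yaw": -0.004}]
[[0.1606, -0.987, -0.0004, -0.4755], [-0.9579, -0.1559, 0.2409, 0.5058], [-0.2378, -0.0383, -0.9705, 0.3508], [0.0, 0.0, 0.0, 1.0]]
```

Gripped at 25.7 mm. The tool can't be tilted, so I'll pitch the cartridge in the grip. Drawing it back along the arc about its rear bottom edge, against the slot's rear fence, lifts the spout end.

Emit:
{"method": "jog_arm", "body": {
  "steps": [
    {"dp": [0,5,-3],"yaw": 0},
    {"dp": [0,5,-3],"yaw": 0},
    {"dp": [0,5,-3],"yaw": 0},
    {"dp": [0,5,-2],"yaw": 0}
  ]
}}

```text
time: 16.65
eef_pos: [0.5584, -0.391, 0.0776]
tcp_rot: [0.005, 0.762, -0.648, -0.004]
force: [3.2, 2.1, -0.5]
finger_gap: 0.0264
```

Run:
```python
from h import *
s=bot.observe(); print(s["eef_pos"],s["force"].round(1))
im=cams.capture("wrist"); i=cams.camera_info("wrist")
cv2.imwrite("pics/w8.png",im[:,:,::-1])
m=(im.min(2)>170)
a=cv2.imread("pics/w7.png")
sc=cams.capture("scene")[:,:,::-1]
o=np.zeros((600,800,3),np.uint8); o[:300,:400]=cv2.resize(a,(400,300)); o[:300,400:]=cv2.resize(im[:,:,::-1],(400,300)); o[300:,:400]=cv2.resize(sc[230:311,160:268],(400,300),interpolation=3)
cv2.imwrite("pics/m1.png",o)
```

```text
[ 0.55844464 -0.39099611  0.07762663] [ 3.2  2.1 -0.5]
```

View pics/m1.png

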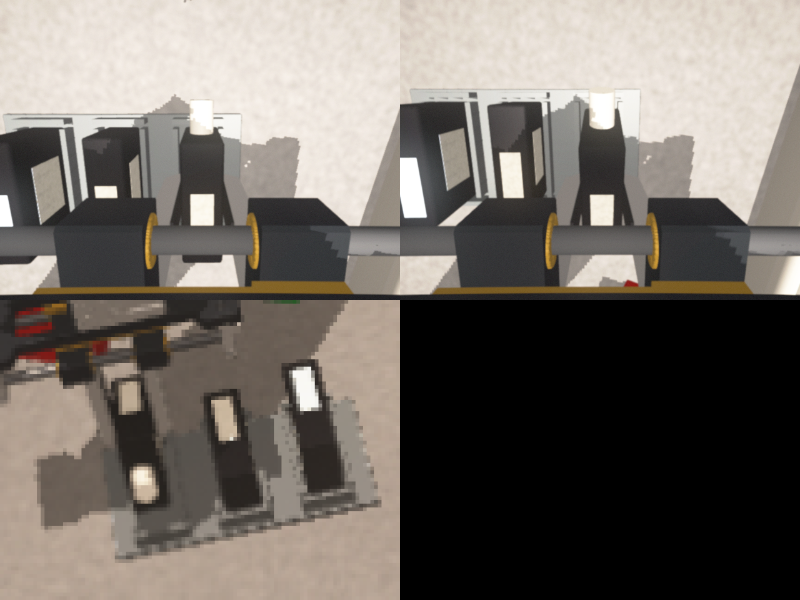

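The pivot works: the spout end is rising and the neighbours haven't moved. The spout's end is at about (199,279) in scene and (322,149) in wrist. I estimate the pitch from those.

```bash
cat >> h.py <<'E'
def pitch(T,g,psi):
    "tip T (m), tcp g, yaw deg -> pitch if gripped at body (gx,gz) unknown: prints tip rel. grasp in yaw frame"
    G=g-np.array([0,0,.006]); c,s=np.cos(np.radians(psi)),np.sin(np.radians(psi)); d=(T-G)*1000
    print("tip rel grasp fwd,left,up",round(d[0]*c+d[1]*s,1),round(-d[0]*s+d[1]*c,1),round(d[2],1))
E
python3 - <<'E'
from h import *
r1=ray("scene",[[199.2,279.4]]);r2=ray("wrist",[[322,149]])
T=tri([(r1[0],r1[1][0]),(r2[0],r2[1][0])]); print(T.round(4))
for n,uv in(("scene",[199.2,279.4]),("wrist",[322,149])): print(n,proj(n,[T]).round(1)-uv)
g=bot.observe()["eef_pos"]; pitch(T,g,9.2)
# model: grip at (gx,gz) body
for th in range(10,36,5):
    a=np.radians(th); v=np.array([62-2,32-52]); print(th,(v[0]*np.cos(a)-v[1]*np.sin(a)).round(1),(v[0]*np.sin(a)+v[1]*np.cos(a)).round(1))
E
```

```text
[ 0.6217 -0.3798  0.0739]
scene [[-0.1  0. ]]
wrist [[-0.9  0.1]]
tip rel grasp fwd,left,up 64.6 1.0 2.1
10 62.6 -9.3
15 63.1 -3.8
20 63.2 1.7
25 62.8 7.2
30 62.0 12.7
35 60.6 18.0
```

Pitch is about 20°, so I need roughly 10° more: 11 mm back and 2.5 mm up.

Emit:
{"method": "jog_arm", "body": {
  "steps": [
    {"dp": [0,4,-1],"yaw": 0},
    {"dp": [0,4,-1],"yaw": 0},
    {"dp": [0,3,0],"yaw": 0},
    {"dp": [0,0,0],"yaw": 0}
  ]
}}

```text
time: 17.25
eef_pos: [0.5475, -0.3929, 0.0807]
tcp_rot: [0.005, 0.762, -0.648, -0.003]
force: [2.4, 2.4, 1.0]
finger_gap: 0.0258
```

Emit:
{"method": "jog_arm", "body": {
  "steps": [
    {"dp": [0,0,0],"yaw": 0},
    {"dp": [0,0,-25],"yaw": 0},
    {"dp": [0,0,-50],"yaw": 0},
    {"dp": [0,0,-50],"yaw": 0},
    {"dp": [0,0,0],"yaw": 0},
    {"dp": [0,0,0],"yaw": 0}
  ],
  "grip_force": 60
}}

```text
time: 18.0
eef_pos: [0.545, -0.3941, 0.2057]
tcp_rot: [0.008, 0.761, -0.649, -0.007]
force: [-0.5, -0.1, -1.6]
finger_gap: 0.0253
```

Run:
```python
from h import *
w=cams.capture("wrist"); print(np.round(cams.camera_info("wrist")["view"],4).tolist())
s=cams.capture("scene"); o=bot.observe(); print(o["eef_pos"],o["force"].round(1),o["finger_gap"])
cv2.imwrite("pics/w9.png",w[:,:,::-1]); cv2.imwrite("pics/s9.png",s[:,:,::-1])
uv=proj("scene",[o["eef_pos"]])[0].astype(int); print(uv)
x0,y0=max(uv[0]-40,0),max(uv[1]-30,0)
o=np.zeros((400,800,3),np.uint8); o[:300,:400]=cv2.resize(w[:,:,::-1],(400,300)); o[:,400:]=cv2.resize(s[y0:y0+100,x0:x0+100,::-1],(400,400),interpolation=3); print(x0,y0)
cv2.imwrite("pics/m2.png",o)
```

```text
[[0.1587, -0.9873, -0.0014, -0.4752], [-0.9569, -0.1542, 0.2459, 0.4385], [-0.243, -0.0377, -0.9693, 0.4821], [0.0, 0.0, 0.0, 1.0]]
[ 0.54524806 -0.39402534  0.20564208] [ 0.1 -0.5 -0.8] 0.02570983022894657
[185 222]
145 192
```

View pics/m2.png

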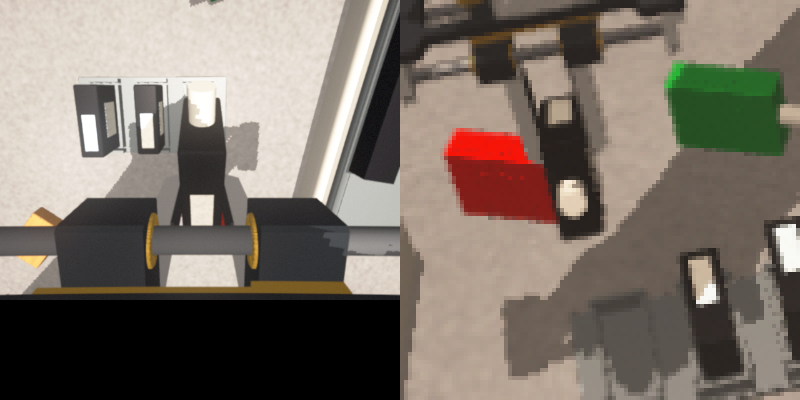

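Neighbours are in place and the cartridge is held nose-up. Its spout end is at (188.2,241.5) in scene and (323,142) in wrist. I now compute the pitch, and the lens from the foot and the head's front top edge in two views.

Run:
```python
from h import *
r1=ray("scene",[[188.2,241.5]]);r2=ray("wrist",[[323,142]])
T=tri([(r1[0],r1[1][0]),(r2[0],r2[1][0])]); print("tip",T.round(4),proj("scene",[T]).round(1),proj("wrist",[T]).round(1))
pitch(T,bot.observe()["eef_pos"],9.2)
for n,(x0,y0,x1,y1) in dict(top=(315,95,375,145),scene=(292,255,345,305)).items():
    im=cv2.imread(f"pics/{n}0.png")[y0:y1,x0:x1]; im=cv2.resize(im,None,fx=4,fy=4,interpolation=3)
    h=cv2.cvtColor(im,cv2.COLOR_BGR2HSV); m=((h[...,2]>150)&(h[...,1]>22)).astype(np.uint8) if n=="top" else (h[...,2]>165).astype(np.uint8)
    m=cv2.morphologyEx(m,cv2.MORPH_OPEN,np.ones((9,9)))
    c=max(cv2.findContours(m,0,1)[0],key=cv2.contourArea); 
    print(n,cv2.contourArea(c)/16,(cv2.approxPolyDP(cv2.convexHull(c),8,True).reshape(-1,2)/4+[x0,y0]).tolist())
def t2(a,b):
    A=ray("scene",[a]);B=ray("top",[b]); P=tri([(A[0],A[1][0]),(B[0],B[1][0])]); print(P.round(3),(proj("scene",[P])-a).round(1),(proj("top",[P])-b).round(1)); return P
L=t2([333.3,271.5],[324.8,131.1]); Rr=t2([303.2,268.0],[352.4,137.4])
print("w",np.linalg.norm(L-Rr),"mid",((L+Rr)/2).round(3),"range",np.linalg.norm(L-ray("scene",[[0,0]])[0]).round(2))
```

```text
tip [ 0.6114 -0.3829  0.208 ] [[188.1 241.5]] [[322.3 142.1]]
tip rel grasp fwd,left,up 67.1 0.4 8.3
top 801.625 [[330.0, 105.0], [356.75, 109.0], [357.75, 115.75], [351.75, 136.75], [323.0, 130.75]]
scene 1770.71875 [[344.75, 255.0], [344.75, 304.75], [292.0, 304.75], [292.0, 255.0]]
[ 0.804 -0.067  0.295] [[-0.6  0. ]] [[-0.6 -0.1]]
[ 0.79  -0.124  0.297] [[0.3 0. ]] [[0.3 0. ]]
w 0.05914059376484348 mid [ 0.797 -0.096  0.296] range 1.03
```

The head's front edge triangulates to under 1 px, at mid (797,-96,296) mm with yaw about -13.5°. With the foot at (849,-110) this puts the lens near (776,-93,256) and the focus near (675,-69,196). Pitch is about 26°, inside the tolerance. I move to the approach.

Run:
```python
from h import *
print("rim top predicted in top view",proj("top",[[.765,-.0905,.275]]).round(1),"seen 337,150")
plan(600,-54,194,-103.4)
```

```text
rim top predicted in top view [[335.7 152.5]] seen 337,150
now [ 545.2 -394.   205.6] jaw -80.9 tilt 1.2 t 18.1 gap 25.7 n 6
[{"dp": [-54, -18, 2], "yaw": 0.066}, {"dp": [-56, -14, 2], "yaw": 0.066}, {"dp": [-56, -11, 2], "yaw": 0.066}, {"dp": [-57, -7, 2], "yaw": 0.066}, {"dp": [-57, -3, 2], "yaw": 0.066}, {"dp": [-57, 0, 2], "yaw": 0.066}]
```

Emit:
{"method": "jog_arm", "body": {
  "steps": [
    {"dp": [-30,-6,0],"yaw": 0.04},
    {"dp": [-50,-16,2],"yaw": 0.06},
    {"dp": [-56,-11,2],"yaw": 0.066},
    {"dp": [-57,-7,2],"yaw": 0.066},
    {"dp": [-57,-3,2],"yaw": 0.066},
    {"dp": [-50,0,2],"yaw": 0.066},
    {"dp": [-20,0,0],"yaw": 0.02},
    {"dp": [0,0,0],"yaw": 0}
  ]
}}

```text
time: 19.1
eef_pos: [0.5873, -0.0634, 0.1835]
tcp_rot: [-0.014, -0.618, 0.786, 0.011]
force: [-0.0, -0.3, -0.9]
finger_gap: 0.026
```

Run:
```python
from h import *
plan(615,-55,194,-103.4)
```

```text
now [587.3 -63.4 183.5] jaw -103.7 tilt 2.0 t 19.1 gap 26.0 n 1
[{"dp": [-15, -25, -11], "yaw": -0.004}]
```

Emit:
{"method": "jog_arm", "body": {
  "steps": [
    {"dp": [-8,-13,-6],"yaw": 0},
    {"dp": [-6,-12,-5],"yaw": 0},
    {"dp": [0,0,0],"yaw": 0},
    {"dp": [0,0,0],"yaw": 0}
  ]
}}

```text
time: 19.6
eef_pos: [0.6145, -0.06, 0.1915]
tcp_rot: [-0.016, -0.617, 0.787, 0.012]
force: [0.1, -0.0, -0.9]
finger_gap: 0.0256
```

Run:
```python
from h import *
ims={n:cams.capture(n)[:,:,::-1] for n in("wrist","top","scene")}
for n,a in ims.items(): cv2.imwrite(f"pics/f_{n}.png",a)
print(np.round(cams.camera_info("wrist")["view"],4).tolist())
s=bot.observe(); q=s["tcp_rot"]; M=R.from_quat([*q[1:],q[0]]).as_matrix(); print(s["eef_pos"].round(4),M.round(3).tolist(),s["force"].round(1))
tip=np.array([.678,-.070,.2])
for n in ims: print(n,proj(n,[tip]).round(0))
o=np.zeros((600,800,3),np.uint8)
o[:300,:400]=cv2.resize(ims["wrist"],(400,300)); t=proj("top",[tip])[0].astype(int); c=proj("scene",[tip])[0].astype(int)
o[:300,400:]=cv2.resize(ims["top"][t[1]-45:t[1]+45,t[0]-60:t[0]+60],(400,300),interpolation=3)
o[300:,:400]=cv2.resize(ims["scene"][c[1]-45:c[1]+45,c[0]-60:c[0]+60],(400,300),interpolation=3)
o[300:,400:]=cv2.resize(ims["wrist"][60:300,160:480],(400,300))
print("top origin",t-[60,45],"scene origin",c-[60,45],"scale 3.333; wrist crop 160,60 scale 1.25")
cv2.imwrite("pics/m3.png",o); plan(615,-55,194,-103.4)
```

```text
[[-0.2384, -0.9711, 0.009, 0.0871], [-0.9365, 0.2323, 0.2626, 0.5672], [-0.2571, 0.0542, -0.9649, 0.5112], [0.0, 0.0, 0.0, 1.0]]
[ 0.6146 -0.0596  0.1918] [[-0.238, -0.97, -0.039], [-0.971, 0.238, -0.001], [0.01, 0.038, -0.999]] [ 0.1 -0.1 -0.6]
wrist [[309. 152.]]
top [[326. 201.]]
scene [[324. 254.]]
top origin [265 156] scene origin [263 209] scale 3.333; wrist crop 160,60 scale 1.25
now [614.6 -59.6 191.8] jaw -103.8 tilt 2.2 t 19.75 gap 25.3 n 1
[{"dp": [-5, 1, -2], "yaw": -0.007}]
```

View pics/m3.png

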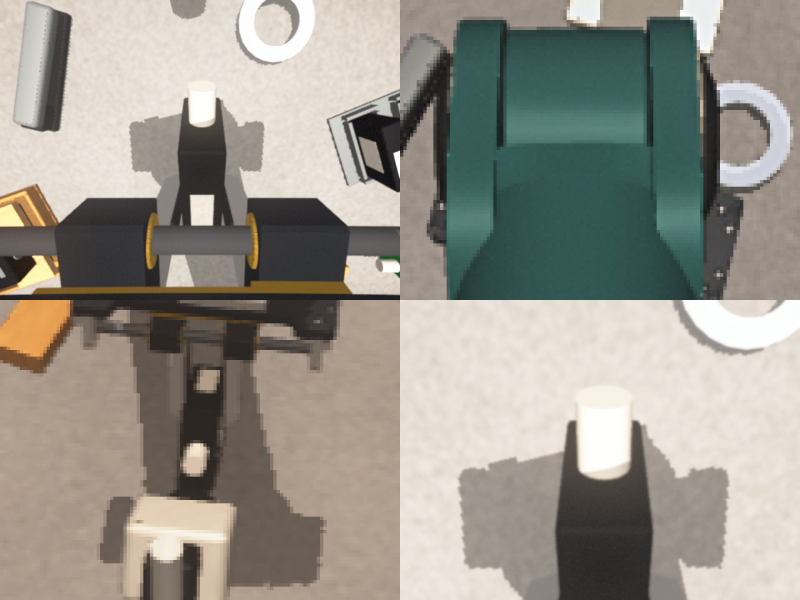

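The top view is blocked by the arm. In wrist (zoomed tile) the front face shows corners (557,530), (650,530), (568,421) and (640,421), with the spout's end disc at (603,397). In scene the spout's end is at (194,466) of its tile, just in front of the head. I solve the pose from these points.

```bash
cat > pose.py <<'E'
from h import *
from scipy.optimize import least_squares
def solve(wpts,spt,info):
    W=np.array(wpts,float); B=np.array([[40,13,64],[40,-13,64],[40,13,0],[40,-13,0],[62,8,32],[62,-8,32]])/1000
    def pose(p): return R.from_euler("ZYX",p[3:]).as_matrix(),p[:3]
    def f(p):
        Rm,t=pose(p); e=(proj("wrist",B@Rm.T+t,info)-W).ravel()
        es=(proj("scene",[Rm@[.062,0,.032]+t])-spt).ravel()*3 if spt is not None else []
        return np.r_[e,es]
    r=least_squares(f,[.61,-.055,.14,-.23,-.45,0]); Rm,t=pose(r.x); return Rm,t,r
E
python3 - <<'E'
from pose import *
z=lambda a:[160+(a[0]-400)/1.25,60+(a[1]-300)/1.25]
w=[z(a) for a in[(557,530),(650,530),(568,421),(640,421),(577,397),(632,397)]]
i=dict(cams.camera_info("wrist")); sp=np.array([263+194/3.333,209+166/3.333])
F=np.array([.778,-.0935,.256])-.12*R.from_euler("ZY",[-13.4,-30],degrees=True).as_matrix()[:,0]
for s in(None,sp):
    Rm,t,r=solve(w,s,i); T=Rm@[.062,0,.032]+t
    print("euler yaw,pitch(-up),roll",np.degrees(r.x[3:]).round(1),"tip",T.round(4),"res",r.fun.round(1).tolist())
print("focus",F.round(4))
print("lens px scene",proj("scene",[F]).round(1),"tip px",sp.round(1))
plan(*(bot.observe()["eef_pos"]*1000+(F-T)*1000),-103.4)
E
```

```text
euler yaw,pitch(-up),roll [-13.8 -22.7  -0.6] tip [ 0.6805 -0.0758  0.1885] res [-2.3, -1.2, 2.5, -0.8, -0.2, -0.8, 0.3, -0.6, -0.7, 1.5, 0.3, 1.7]
euler yaw,pitch(-up),roll [-13.8 -22.8  -0.6] tip [ 0.6804 -0.0758  0.1878] res [-2.1, -1.4, 2.3, -1.0, -0.1, -0.9, 0.2, -0.6, -0.6, 1.7, 0.1, 1.9, -0.3, -0.7]
focus [ 0.6769 -0.0694  0.196 ]
lens px scene [[323.7 254.9]] tip px [321.2 258.8]
now [614.6 -59.6 191.8] jaw -103.8 tilt 2.2 t 19.75 gap 25.3 n 1
[{"dp": [-5, 5, -8], "yaw": -0.007}]
```

Yaw and roll are good, but pitch is about 23° where 30° is wanted: inside the 10° limit but marginal. There is plenty of time, so I return to the empty slot and carry the same pivot further.

Run:
```python
from h import *
plan(549,-393,190,-80.8)
```

```text
now [614.6 -59.6 191.8] jaw -103.8 tilt 2.2 t 19.75 gap 25.3 n 6
[{"dp": [57, -3, 1], "yaw": -0.067}, {"dp": [57, 1, 1], "yaw": -0.067}, {"dp": [56, 5, 1], "yaw": -0.067}, {"dp": [56, 9, 1], "yaw": -0.067}, {"dp": [55, 12, 1], "yaw": -0.067}, {"dp": [54, 16, 1], "yaw": -0.067}]
```

Emit:
{"method": "jog_arm", "body": {
  "steps": [
    {"dp": [30,6,-2],"yaw": -0.03},
    {"dp": [57,1,0],"yaw": -0.067},
    {"dp": [57,2,0],"yaw": -0.067},
    {"dp": [56,6,0],"yaw": -0.067},
    {"dp": [55,10,0],"yaw": -0.067},
    {"dp": [50,12,0],"yaw": -0.067},
    {"dp": [20,6,0],"yaw": -0.03},
    {"dp": [0,0,0],"yaw": 0}
  ]
}}

```text
time: 20.75
eef_pos: [0.5428, -0.3902, 0.1967]
tcp_rot: [0.013, 0.764, -0.645, -0.015]
force: [0.2, 1.0, -1.0]
finger_gap: 0.0257
```

Run:
```python
from h import *
plan(551,-393,130,-80.8)
```

```text
now [ 542.8 -390.2  196.7] jaw -80.3 tilt 2.2 t 20.75 gap 25.7 n 2
[{"dp": [2, -5, 33], "yaw": 0.004}, {"dp": [2, -5, 33], "yaw": 0.004}]
```

Emit:
{"method": "jog_arm", "body": {
  "steps": [
    {"dp": [2,-8,33],"yaw": 0.008},
    {"dp": [1,-2,33],"yaw": 0},
    {"dp": [0,0,10],"yaw": 0},
    {"dp": [0,0,0],"yaw": 0}
  ]
}}

```text
time: 21.25
eef_pos: [0.5523, -0.3872, 0.1202]
tcp_rot: [0.012, 0.762, -0.648, -0.014]
force: [-0.5, 0.6, -0.5]
finger_gap: 0.0251
```

Run:
```python
from h import *
plan(551,-392.3,82,-80.8)
```

```text
now [ 552.3 -387.2  120.2] jaw -80.7 tilt 2.1 t 21.25 gap 25.1 n 1
[{"dp": [5, 1, 38], "yaw": 0.001}]
```

Emit:
{"method": "jog_arm", "body": {
  "steps": [
    {"dp": [5,1,8],"yaw": 0},
    {"dp": [0,0,0],"yaw": 0},
    {"dp": [0,0,12],"yaw": 0}
  ]
}}

```text
time: 21.62
eef_pos: [0.5531, -0.3932, 0.1029]
tcp_rot: [0.012, 0.762, -0.648, -0.011]
force: [0.4, -0.1, -2.1]
finger_gap: 0.0254
```

Run:
```python
from h import *
plan(551,-392.3,83,-80.8)
```

```text
now [ 553.1 -393.2  102.9] jaw -80.7 tilt 1.8 t 21.62 gap 25.4 n 1
[{"dp": [-1, 1, 20], "yaw": 0.001}]
```

Emit:
{"method": "jog_arm", "body": {
  "steps": [
    {"dp": [-1,0,10],"yaw": 0},
    {"dp": [0,0,7],"yaw": 0},
    {"dp": [0,0,0],"yaw": 0}
  ]
}}

```text
time: 22.0
eef_pos: [0.5515, -0.3918, 0.0833]
tcp_rot: [0.012, 0.762, -0.648, -0.012]
force: [-0.4, 0.2, -1.4]
finger_gap: 0.0257
```

Emit:
{"method": "jog_arm", "body": {
  "steps": [
    {"dp": [0,3,2],"yaw": 0},
    {"dp": [0,4,0],"yaw": 0},
    {"dp": [0,4,0],"yaw": 0},
    {"dp": [0,4,-1],"yaw": 0},
    {"dp": [0,0,0],"yaw": 0}
  ],
  "grip_force": 12
}}

```text
time: 22.62
eef_pos: [0.5373, -0.3943, 0.0842]
tcp_rot: [0.011, 0.762, -0.647, -0.011]
force: [1.8, 1.2, 0.1]
finger_gap: 0.0259
```

Emit:
{"method": "jog_arm", "body": {
  "steps": [
    {"dp": [0,0,0],"yaw": 0},
    {"dp": [0,0,-25],"yaw": 0},
    {"dp": [0,0,-50],"yaw": 0},
    {"dp": [0,0,-40],"yaw": 0},
    {"dp": [0,0,0],"yaw": 0}
  ],
  "grip_force": 60
}}

```text
time: 23.25
eef_pos: [0.5388, -0.3944, 0.2011]
tcp_rot: [0.012, 0.762, -0.648, -0.013]
force: [-0.2, 0.1, -2.4]
finger_gap: 0.0258
```

Run:
```python
from h import *
plan(612,-55,200,-103.4)
```

```text
now [ 538.8 -394.4  201.1] jaw -80.8 tilt 2.0 t 23.25 gap 25.8 n 6
[{"dp": [-54, -21, 0], "yaw": 0.066}, {"dp": [-55, -18, 0], "yaw": 0.066}, {"dp": [-56, -14, 0], "yaw": 0.066}, {"dp": [-57, -10, 0], "yaw": 0.066}, {"dp": [-58, -6, 0], "yaw": 0.066}, {"dp": [-58, -3, 0], "yaw": 0.066}]
```

Emit:
{"method": "jog_arm", "body": {
  "steps": [
    {"dp": [-30,-8,-2],"yaw": 0.04},
    {"dp": [-50,-18,-2],"yaw": 0.06},
    {"dp": [-56,-14,-2],"yaw": 0.066},
    {"dp": [-57,-9,-2],"yaw": 0.066},
    {"dp": [-57,-5,-2],"yaw": 0.066},
    {"dp": [-50,-4,0],"yaw": 0.066},
    {"dp": [-20,0,0],"yaw": 0.02},
    {"dp": [0,0,0],"yaw": 0}
  ]
}}

```text
time: 24.25
eef_pos: [0.5955, -0.0653, 0.1993]
tcp_rot: [-0.02, -0.618, 0.786, 0.015]
force: [0.1, 0.0, -1.5]
finger_gap: 0.0257
```

Run:
```python
from h import *
plan(612,-55,197,-103.4)
```

```text
now [595.5 -65.3 199.3] jaw -103.7 tilt 2.9 t 24.25 gap 25.7 n 1
[{"dp": [-14, -14, 1], "yaw": -0.005}]
```

Emit:
{"method": "jog_arm", "body": {
  "steps": [
    {"dp": [-7,-7,0],"yaw": 0},
    {"dp": [-6,-6,0],"yaw": 0},
    {"dp": [0,0,0],"yaw": 0}
  ]
}}

```text
time: 24.62
eef_pos: [0.6115, -0.0584, 0.1973]
tcp_rot: [-0.021, -0.617, 0.787, 0.015]
force: [-0.5, -0.6, -1.4]
finger_gap: 0.0255
```

Run:
```python
from h import *
w=cams.capture("wrist")[:,:,::-1]; s=cams.capture("scene")[:,:,::-1]; cv2.imwrite("pics/g_wrist.png",w); cv2.imwrite("pics/g_scene.png",s)
def feats(tag):
    w=cv2.imread(f"pics/{tag}_wrist.png"); g=w.min(2)
    # dark front face: widths per row around column of spout
    d=(w.max(2)<75)[100:330,240:400]; n=cv2.connectedComponentsWithStats(d.astype(np.uint8))
    rows=[]
    for v in range(120,330,10):
        k=np.flatnonzero(w[v,260:390].max(1)<75)+260
        rows.append((v,int(k.min()) if len(k) else 0,int(k.max()) if len(k) else 0))
    print(tag,rows); col=w[100:300,322].max(1); print("col322",col[::4].tolist())
feats("f"); feats("g")
s_=bot.observe(); print(s_["eef_pos"].round(4))
o=np.zeros((300,800,3),np.uint8); o[:,:400]=cv2.resize(w[60:300,160:480],(400,300)); o[:,400:]=cv2.resize(s[209:299,263:383],(400,300),interpolation=3); cv2.imwrite("pics/m4.png",o)
```

```text
f [(120, 0, 0), (130, 0, 0), (140, 0, 0), (150, 0, 0), (160, 0, 0), (170, 0, 0), (180, 0, 0), (190, 0, 0), (200, 343, 355), (210, 289, 356), (220, 288, 358), (230, 286, 359), (240, 285, 360), (250, 285, 360), (260, 286, 360), (270, 287, 359), (280, 287, 359), (290, 288, 358), (300, 287, 359), (310, 285, 361), (320, 282, 364)]
col322 [232, 239, 237, 233, 234, 231, 234, 242, 249, 248, 248, 249, 255, 255, 255, 255, 255, 255, 255, 255, 255, 255, 255, 255, 239, 235, 109, 73, 72, 71, 64, 62, 66, 58, 56, 48, 58, 56, 49, 51, 44, 50, 48, 47, 45, 43, 36, 45, 46, 50]
g [(120, 0, 0), (130, 0, 0), (140, 0, 0), (150, 0, 0), (160, 0, 0), (170, 0, 0), (180, 0, 0), (190, 351, 351), (200, 289, 357), (210, 288, 358), (220, 287, 359), (230, 286, 360), (240, 285, 361), (250, 284, 362), (260, 284, 361), (270, 285, 361), (280, 286, 360), (290, 287, 359), (300, 287, 359), (310, 285, 361), (320, 282, 364)]
col322 [238, 233, 233, 232, 234, 238, 252, 254, 254, 254, 254, 253, 254, 255, 255, 255, 255, 255, 255, 255, 255, 255, 250, 231, 232, 230, 167, 66, 65, 60, 61, 62, 54, 55, 54, 51, 54, 47, 45, 60, 47, 49, 40, 47, 38, 43, 43, 48, 42, 46]
[ 0.6111 -0.0587  0.1975]
```

The numbers alone are ambiguous, so I take one extra look to settle the final attitude.

View pics/m4.png

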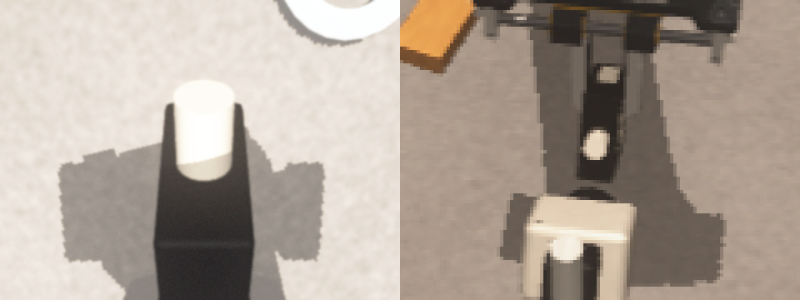

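In the wrist tile the front face now runs from y=103 to 243, longer than before, and the spout's end disc is at (204,94). In the scene tile the tip is at (195,148). I solve the pose again.

Run:
```python
from pose import *
z=lambda a:[160+a[0]/1.25,60+a[1]/1.25]
w=[z(a) for a in[(155,243),(254,243),(164,103),(244,103),(174,94),(236,94)]]
i=dict(cams.camera_info("wrist")); sp=np.array([263+195/3.333,209+148/3.333])
F=np.array([.778,-.0935,.256])-.12*R.from_euler("ZY",[-13.4,-30],degrees=True).as_matrix()[:,0]
Lr=R.from_euler("ZY",[-13.4,-30],degrees=True).as_matrix()
for s in(None,sp):
    Rm,t,r=solve(w,s,i); T=Rm@[.062,0,.032]+t
    print("yaw,pitch,roll",np.degrees(r.x[3:]).round(1),"tip",T.round(4),"res",r.fun.round(1).tolist())
    print("ang x,y vs lens",[round(float(np.degrees(np.arccos(Rm[:,k]@Lr[:,k]))),1) for k in(0,1)],"tip-focus mm",((T-F)*1000).round(1))
plan(*(bot.observe()["eef_pos"]*1000+(F-T)*1000),-103.4)
```

```text
yaw,pitch,roll [-13.8 -29.8  -0.6] tip [ 0.6783 -0.0752  0.2059] res [-2.1, -0.7, 2.3, -0.5, 0.8, -0.5, -0.7, -0.3, 0.1, 0.8, -0.4, 1.0]
ang x,y vs lens [0.4, 0.9] tip-focus mm [ 1.4 -5.8  9.9]
yaw,pitch,roll [-13.7 -29.9  -0.7] tip [ 0.6782 -0.0752  0.2051] res [-1.9, -1.0, 2.0, -0.9, 0.9, -0.5, -0.9, -0.4, 0.2, 1.1, -0.7, 1.2, -0.7, -1.2]
ang x,y vs lens [0.2, 0.8] tip-focus mm [ 1.3 -5.8  9.1]
now [611.1 -58.7 197.5] jaw -103.8 tilt 3.0 t 24.73 gap 25.2 n 1
[{"dp": [-5, 2, 9], "yaw": -0.008}]
```

Pitch is now 29.8°, with attitude within 1°, and the tip is 11 mm from the focus. I make a small final shift, then settle and check.

Emit:
{"method": "jog_arm", "body": {
  "steps": [
    {"dp": [-5,2,8],"yaw": 0},
    {"dp": [0,0,0],"yaw": 0},
    {"dp": [0,0,0],"yaw": 0},
    {"dp": [0,0,0],"yaw": 0}
  ]
}}

```text
time: 25.22
eef_pos: [0.6094, -0.0536, 0.189]
tcp_rot: [-0.021, -0.616, 0.787, 0.015]
force: [-0.1, -0.4, -1.6]
finger_gap: 0.0258
```

Run:
```python
from h import *
Lz=R.from_euler("ZY",[-13.4,-30],degrees=True).as_matrix()
for h in(.246,.256,.266): print(h,"rim top scene",proj("scene",[np.array([.778,-.0935,h])+.022*Lz[:,2]]).round(1),"seen 320.6,265.1","top",proj("top",[np.array([.778,-.0935,h])+.022*Lz[:,2]]).round(1),"seen 337,150")
a=bot.observe(); cams.capture("scene"); b=bot.observe()
print(b["eef_pos"].round(4),(b["eef_pos"]-a["eef_pos"]).round(4),abs(b["joint_velocities"]).max().round(4),b["finger_gap"],b["time"])
print("tip est",(b["eef_pos"]-[.6111,-.0587,.1975]+[.6782,-.0752,.2053]).round(4))
```

```text
0.246 rim top scene [[318.7 267.6]] seen 320.6,265.1 top [[335.9 152.9]] seen 337,150
0.256 rim top scene [[318.7 264.6]] seen 320.6,265.1 top [[336.  151.5]] seen 337,150
0.266 rim top scene [[318.7 261.6]] seen 320.6,265.1 top [[336. 150.]] seen 337,150
[ 0.6095 -0.0536  0.189 ] [ 0. -0.  0.] 0.0016 0.02577345010530087 25.275
tip est [ 0.6766 -0.0701  0.1968]
```

Run:
```python
from h import *
t=cams.capture("top"); m=(t.max(2)<75)[225:315,155:250]
print("large top",rect("top",m,.08,(155,225),close=3), "want ~(536,248) long -84")
print(bot.finish_job())
```

```text
large top (530, 240, 123, 96, -85.1) want ~(536,248) long -84
the job is handed in; nothing more can be done
None
```

I handed the job in at about 25 s of the 59 s allowed. The plate and large cartridge are stacked, and the spouted cartridge is held still in front of the lens; no verdict was reported.

**What I did**
- **Plate:** it lies over both lower cartridges, about 4 mm off the tray's centre in x and 0 mm in y, square to the tray, and released.
- **Large cartridge:** I set it on the plate under contact, pressing down with about 35 N, then released it. The wrist view showed it centred and square.
- **Spouted cartridge:** the tool could not be tilted, so I turned the cartridge nose-up in the grip by drawing it back against the slot's rear fence. The first try reached only about 23°, so I went back to the empty slot and took it further.

**Last checks**
- **Attitude:** fitting the wrist and scene pictures gave a pitch of 29.8° against 30°. The cartridge's x and y axes were within 1° of the lens frame.
- **Tip position:** after a last 10 mm shift, the tip should be about 1 mm from my estimated focus. That is worked out from the tool's movement; I did not measure it again from pictures.
- **Lens:** its height (about 0.256 m) comes from two views of the camera head plus its foot, checked against the lens rim to 1–3 px. I put the uncertainty at 5–8 mm.
- **Holding still:** no measurable tool motion. The grip was set to 60 N, with the fingers 25.8 mm apart on the 26 mm body.
- **Stack:** the last top-view check gave (530, 240) for the large cartridge against (536, 248) wanted. The dark mask came out 96 mm wide instead of 60 mm, so it probably caught the lower cartridges and shadow too. I relied on the earlier wrist view.

**Not checked or over budget**
- Neither rack cartridge had visibly moved after the first lift. I did not check them again after returning to the slot.
- The first attempt to grip the plate lifted before the fingers had closed, and I repeated it.
- I viewed 13 pictures, three over the budget of 10.

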